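# Spread a heap of mallet heads over the airing tray and set the fan

### The arm

A 6-joint arm with a two-finger parallel gripper is mounted at the origin on the work surface. World frame = base frame: x ahead of the robot, y to its left, z up, the work surface at z = 0. Lengths are in m, angles in rad, forces in N, time in s.
With the tool pointing down it reaches from about 0.4 to 0.825 m from the base axis. Payload 7 kg.
Tool frame: the origin (TCP) lies on the centre line of the jaws, within the pads' length; the fingertips stand 22 mm ahead of it and the grasp point (between the pads) lies 3 mm ahead of it; z points along the fingers, y is the line along which they close (so a half turn about z gives the same grasp; the last joint's range is limited). The gripper opens to 88 mm and grips with 3 to 60 N. Pads are 19 mm wide; open, the fingers measure 130 mm over their backs; the gripper's body (78 mm by 193 mm) begins 47 mm behind the grasp point.
Start: joints at [1.634, 0.359, 0.012, 0, -1.224, -0.288], TCP at [0.15, 0.658, 0.249] pointing down, gripper open.
Joint ranges: [-3.07, 3.07], [-1.43, 2.12], [-1.02, 1.25], [-3.03, 1.67], [-3.05, -0], [-3.03, 3.03]. Speed limits (rad/s): [2.39, 2.39, 3.01, 3.14, 3.14, 3.14].

### API

Orientations are given as [roll, pitch, yaw] about the fixed x, y, z axes, in that order (R = Rz(yaw) Ry(pitch) Rx(roll)).
In Python, from station import arm gives the robot as it stands.
- The arm moves only by the tool arm_command, never from a script. Its argument "series" is one flat list of numbers, 7 for each row, row after row: the turn, a rotation vector about the tool's x, y, z each as a share of 90 degrees, from -1 to 1, then the shift along the tool's x, y, z each as a share of 0.1 m, from -1 to 1, then the opening, from 0 (shut) to 1 (fully open). A call has 1 to 8 rows; each row is the pose to reach, as a shift and turn from the pose commanded when the call began, along the tool's axes at that moment; what a row does not reach only later rows make up. A row lasts 1/8 s, in which the tool goes at most 62.5 mm and 10.7 degrees, less where a joint would pass 70% of its speed; a pose out of reach is approached as far as the arm can. A call with a number of a shift or a turn outside -1 to 1 is refused whole. A call with a gripper value outside its range is refused whole. The fingers move at their own pace and stop on an object; "force" is the grip in N (left out, the last holds). Time passes only in rows, so rows that repeat a pose let the fingers close. It gives the time, the measured TCP pose, the force, the opening and the grip force at its end, in the units of the state.
- arm.get_state(): the state, without advancing time (a new reading comes with each control period).
- arm.grab_frame(name): name is "scene" or "top" or "wrist"; returns the picture (480x640x3 uint8, blue, green, red); there is no depth.
- arm.camera_model(name): a dict with "fovy" (degrees; the focal length in pixels is half the picture's height over the tangent of half this angle, whatever the lens; pixels are square), "cx", "cy" (the principal point, pixels), "pose" (4x4, takes a point from camera to world coordinates). Camera axes: x right, y down, z forward; pixel columns grow to the right and rows downward; lengths in m; the calibration is good to about 2 mm. A picture is of the moment at which its call begins: read the wrist's pose just before it. camera_model takes no time and is no camera call; for the wrist camera it gives the pose at the moment of the call.
- arm.job_done(): hands the job in; it is judged then, once.
The state is a dict: "t": time; "q": joint angles; "qd": joint speeds; "joint_efforts": joint torques, N m; "eef_pos": TCP position; "ee_rot": TCP orientation; "force": force on the tool from outside, world axes, zero at the start; "moment": the same for the moment, N m; "width": finger opening in m; "gripper_force": force on a finger pad.
Only numpy, scipy, OpenCV 4.12 (cv2) and the standard library are available. Lean on these libraries where they do the work, as an engineer would, in place of code of your own. Each camera call takes 0.05 s, during which the arm holds its last target. There are 200 camera calls.

### The job

The freshly oiled mallet heads lie heaped in the airing tray: spread them in a single even layer over the tray floor, each lying flat, the middles of any two more than 10 cm apart and no quarter of the tray left bare (the thermometer counts as filling its own). Then turn the selector on the blue fan control to the green mark. Leave the thermometer where it stands in the tray, and everything else on the bench undisturbed.

Things in the scene. Friction and masses are not known exactly. Their poses are not given: they have to be found in the camera images.
- tray: fixed aluminium airing tray, inside 300 (x) x 420 (y) mm, walls 6 mm thick, 30 mm high over the bench; origin under its centre on the bench, floor surface 6 mm above the origin. Its quarters are bounded by its x and y axes
- head0: loose small mallet head, a medium brown wooden block 66 (x) x 50 (y) x 44 (z) mm, 0.11 kg, a dark or pale rectangular patch (the plugged mortise) on its 66 x 50 faces; origin at the middle of the block. Bottom of the heap, the middle one of a row of three lying on their 66 x 50 faces, side by side along their 50 mm sides
- head1: loose small mallet head, a pale wooden block 66 (x) x 50 (y) x 44 (z) mm, 0.11 kg, a dark or pale rectangular patch (the plugged mortise) on its 66 x 50 faces; origin at the middle of the block. Bottom of the heap, an outer one of the row
- head2: loose small mallet head, a dark wooden block 66 (x) x 50 (y) x 44 (z) mm, 0.11 kg, a dark or pale rectangular patch (the plugged mortise) on its 66 x 50 faces; origin at the middle of the block. Bottom of the heap, an outer one of the row
- head3: loose small mallet head, a pale wooden block 66 (x) x 50 (y) x 44 (z) mm, 0.11 kg, a dark or pale rectangular patch (the plugged mortise) on its 66 x 50 faces; origin at the middle of the block. On top of the row
- head4: loose small mallet head, a medium brown wooden block 66 (x) x 50 (y) x 44 (z) mm, 0.11 kg, a dark or pale rectangular patch (the plugged mortise) on its 66 x 50 faces; origin at the middle of the block. On top of the row
- thermo: loose dial thermometer standing in the tray, round steel foot 50 mm across, red dial 44 mm across, 70 mm tall; origin under its foot. Leave it alone
- fanbox: fixed blue fan control, 110 x 110 mm, 55 mm high, at the left or right of the tray; origin under its centre. Round the knob on its top are dots: white (off) towards its -x, then clockwise yellow, green and red
- selector (a joint): angle of the selector knob, rad, growing clockwise seen from above: white (off) 0, yellow 0.6, green 1.2, red 1.8, end stop 2.0. At 0 its pointer line points to the -x of the fan control. It stays where it is left
- selector_grip (a point): on the knob's axis, at the height to grip, 92 mm over the bench. The grip is an upright black bar 42 mm long, 14 mm wide, standing from 16 mm below to 7 mm above this point over a 44 mm disc; this frame's x axis runs along the bar (the pointer at its -x end) and turns with the knob
- bitstand: loose wooden stand of upright spade bits, 90 x 120 mm, 92 mm tall, on the other side of the tray from the fan control; origin under its centre
- glue: loose yellow glue bottle, 60 mm across, 160 mm tall, beyond the tray; origin under its centre
- waxtin: loose tin, 72 mm across, 60 mm tall, beyond the tray; origin under its centre
- hammer: loose hammer lying near the robot, 260 mm long; origin under its middle, x along the handle
- wrench: loose wrench lying near the robot, 180 mm long; origin under its middle, x along the handle
Mind the look-alikes: they are no part of the job. What is shaped like the head1 but pink is not meant. What is shaped like the head2 but purple is not meant.

How it is judged:
By the outcome, as a careful person would: the job done as asked, in the order asked, and still so for the second after the job is handed in, with the robot touching nothing.
It also fails if it takes over 72 s, if anything falls off the work surface, if the arm or the gripper's body presses on something with over 40 N, if the wrist force passes 120 N, or if a joint passes its speed limit or range.

## Working session

There is one attempt and no reset: what is moved stays moved. The work goes in short steps, Python scripts to look and compute and a tool call to move; the robot and the scene stay as the last step left them, time stands still between calls to the robot, and variables do not carry over. Pictures are saved under pics/ and viewed, at most 10 in all, crops included, and the job is handed in when it is done.

Besides the shell and the picture viewer there is one more tool, called after "Request:" as name(argument=value, ...), one argument or row to a line, values as JSON. arm_command: Moves the arm, as the interface text tells. Its arguments: {"type":"object","properties":{"series":{"type":"array"},"force":{"type":"number"}},"required":["series"]}

```bash
mkdir -p pics; ls
python3 - <<'E'
from station import arm
import cv2,numpy as np
for n in ("top","scene"):
    cv2.imwrite(f"pics/{n}0.png",arm.grab_frame(n)); m=arm.camera_model(n); print(n,m["fovy"],m["cx"],m["cy"],np.round(m["pose"],3).tolist(),[k for k in m])
s=arm.get_state(); print(s["t"],s["eef_pos"],s["ee_rot"],s["width"])
E
```

```text
pics
top 47.09229624399465 318.26478667666845 243.31278903942243 [[-0.002, -0.986, 0.164, 0.352], [-1.0, -0.0, -0.014, 0.011], [0.014, -0.164, -0.986, 1.195], [0.0, 0.0, 0.0, 1.0]] ['fovy', 'cx', 'cy', 'pose']
scene 42.018204686348795 330.5116212607439 243.80229492002016 [[-0.278, 0.51, -0.814, 1.72], [0.96, 0.132, -0.245, 0.363], [-0.017, -0.85, -0.527, 0.881], [0.0, 0.0, 0.0, 1.0]] ['fovy', 'cx', 'cy', 'pose']
0.1 [0.15043107 0.65762604 0.24771073] [ 3.14008627e+00 -1.91437958e-04 -2.24904901e-01] 0.08814498093201549
```

View pics/top0.png

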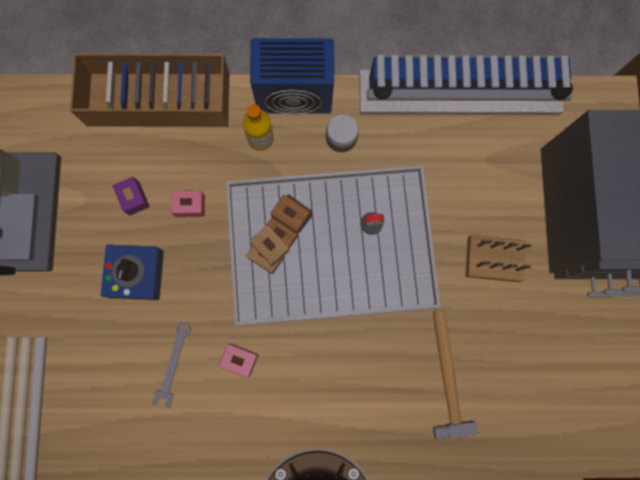

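View pics/scene0.png

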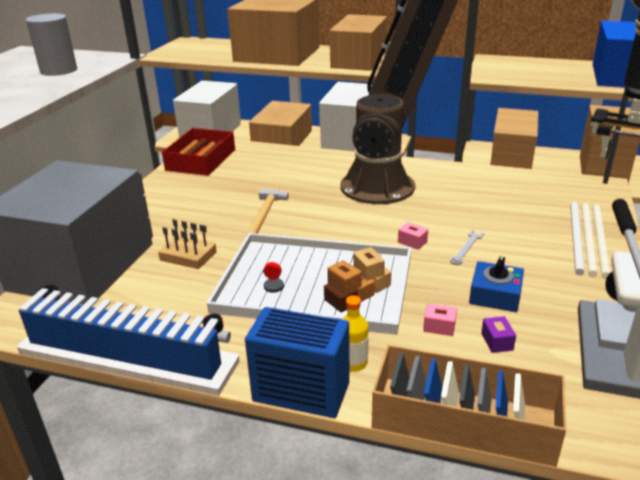

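Top view: tray corners ≈(228,183),(423,168),(438,307),(236,323). The heap is around (280,232), with the brown top head at (290,213) and the pale one at (269,245). The thermometer is at (373,222), and the fan box at (132,272) has its knob at (128,270).

```bash
cat > h.py <<'E'
from station import arm
import cv2,numpy as np
def P(m,uv,z):
    f=240/np.tan(np.radians(m["fovy"])/2); uv=np.atleast_2d(uv).astype(float); T=np.array(m["pose"])
    d=np.c_[(uv[:,0]-m["cx"])/f,(uv[:,1]-m["cy"])/f,np.ones(len(uv))]@T[:3,:3].T
    return T[:3,3]+d*((z-T[2,3])/d[:,2])[:,None]
def pix(m,X):
    f=240/np.tan(np.radians(m["fovy"])/2); T=np.array(m["pose"]); c=(np.atleast_2d(X)-T[:3,3])@T[:3,:3]
    return c[:,:2]/c[:,2:]*f+[m["cx"],m["cy"]]
def shot(n,name=None):
    m=arm.camera_model(n); im=arm.grab_frame(n)
    if name: cv2.imwrite(f"pics/{name}.png",im)
    return m,im
def st():
    s=arm.get_state(); print("t",round(s["t"],2),np.round(s["eef_pos"],4),np.round(s["ee_rot"],3),"w",round(s["width"],4),"F",np.round(s["force"],1)); return s
E
python3 - <<'E'
from h import *
m=arm.camera_model("top")
for z,n,uv in [(.03,"tray",[(228,183),(423,168),(438,307),(236,323)]),(.094,"tops",[(290,212),(269,244)]),(.05,"low",[(283,233),(264,257)]),(.06,"thermo",[(373,219)]),(.006,"thermofoot",[(373,227)]),
 (.055,"fan",[(106,246),(162,248),(159,299),(102,297)]),(.055,"dots R G Y W",[(109,266),(108,278),(115,288),(127,292)]),(.1,"knob",[(126,270)]),(.16,"glue",[(254,111)]),(.06,"tin",[(342,128)]),(.092,"bits",[(500,255)]),(.044,"pinks",[(187,202),(238,360),(130,195)])]:
    print(n,np.round(P(m,uv,z)[:,:2],3).tolist())
w=arm.camera_model("wrist"); print(w["fovy"],w["cx"],w["cy"],np.round(w["pose"],3).tolist())
im=cv2.imread("pics/top0.png"); cv2.imwrite("pics/crop.png",cv2.resize(np.hstack([im[180:320,90:170],im[170:310,225:395]]),None,fx=3.2,fy=3.2,interpolation=cv2.INTER_CUBIC))
E
```

```text
tray [[0.679, 0.192], [0.714, -0.235], [0.41, -0.257], [0.377, 0.168]]
tops [[0.6, 0.054], [0.534, 0.096]]
low [[0.564, 0.07], [0.513, 0.109]]
thermo [[0.593, -0.12]]
thermofoot [[0.586, -0.126]]
fan [[0.536, 0.439], [0.532, 0.322], [0.425, 0.323], [0.43, 0.44]]
dots R G Y W [[0.494, 0.43], [0.469, 0.43], [0.448, 0.415], [0.44, 0.39]]
knob [[0.48, 0.379]]
glue [[0.79, 0.124]]
tin [[0.794, -0.056]]
bits [[0.511, -0.373]]
pinks [[0.633, 0.276], [0.302, 0.16], [0.648, 0.398]]
61.75607344646526 314.3437410701416 243.3664083837089 [[-0.223, -0.929, -0.296, 0.231], [-0.975, 0.213, 0.068, 0.638], [-0.0, 0.303, -0.953, 0.384], [0.0, 0.0, 0.0, 1.0]]
```

View pics/crop.png

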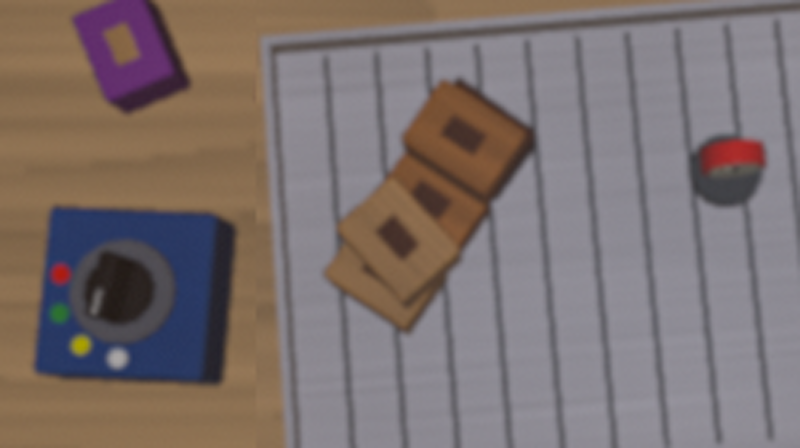

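The crop shows the brown top head at (467,135) and the pale top head at (398,237), both crop pixels, with the row beneath them. The knob's white pointer is at the lower left, near (97,300). Next I'll take a wrist view over the knob and then one over the heap.

Request:
arm_command(
  series=[0,0,-0.143,1,1,0,1,0,0,-0.143,1,1,0,1,0,0,-0.143,1,1,0,1,0,0,-0.143,1,1,0,1],
)

```text
t: 0.6
eef_pos: [0.2262, 0.5375, 0.2489]
ee_rot: [-3.141, 0.0, -0.002]
force: [0.6, 0.4, 0.1]
width: 0.0879
gripper_force: 0.0
```

Request:
arm_command(
  series=[0,0,0,1,1,0,1,0,0,0,1,1,0,1,0,0,0,1,1,0,1],
)

```text
t: 0.98
eef_pos: [0.3269, 0.4372, 0.2484]
ee_rot: [3.141, 0.0, -0.002]
force: [0.3, 0.9, 1.0]
width: 0.088
gripper_force: 0.0
```

Request:
arm_command(
  series=[0,0,0,1,0.6,0,1,0,0,0,1,0.6,0,1,0,0,0,1,0.6,0,1],
)

```text
t: 1.35
eef_pos: [0.4278, 0.3777, 0.2479]
ee_rot: [3.141, 0.0, -0.004]
force: [-1.1, 0.7, 0.2]
width: 0.0875
gripper_force: 0.0
```

Request:
arm_command(
  series=[0,0,0,0.5,0,0,1,0,0,0,0.5,0,0,1,0,0,0,0.5,0,0,1],
)

```text
t: 1.72
eef_pos: [0.475, 0.3792, 0.2478]
ee_rot: [3.141, 0.001, 0.0]
force: [-1.7, -0.8, 0.4]
width: 0.0879
gripper_force: 0.0
```

Run:
```python
from h import *
st(); m,im=shot("wrist","w_knob"); np.save("w_knob.npy",m,allow_pickle=True); print(np.round(m["pose"],3).tolist())
```

```text
t 1.73 [0.475  0.3792 0.2478] [3.141e+00 1.000e-03 0.000e+00] w 0.0879 F [-1.7 -0.8  0.4]
[[0.0, -0.953, -0.304, 0.558], [-1.0, -0.0, 0.001, 0.378], [-0.001, 0.304, -0.953, 0.384], [0.0, 0.0, 0.0, 1.0]]
```

Request:
arm_command(
  series=[0,0,0,0.4,1,0,1,0,0,0,0.4,1,0,1,0,0,0,0.4,1,0,1],
)

```text
t: 2.15
eef_pos: [0.5154, 0.2766, 0.2492]
ee_rot: [-3.141, -0.0, -0.002]
force: [-0.9, -0.1, 0.2]
width: 0.0878
gripper_force: 0.0
```

Request:
arm_command(
  series=[0,0,0,0.4,1,0,1,0,0,0,0.4,1,0,1,0,0,0,0.4,1,0,1],
)

```text
t: 2.52
eef_pos: [0.5557, 0.1771, 0.2488]
ee_rot: [-3.141, -0.0, -0.002]
force: [0.4, 0.3, 0.1]
width: 0.0876
gripper_force: 0.0
```

Request:
arm_command(
  series=[0,0,0,0,1,0,1,0,0,0,0,1,0,1,0,0,0,0,1,0,1],
)

```text
t: 2.9
eef_pos: [0.5551, 0.0778, 0.249]
ee_rot: [-3.141, -0.001, -0.001]
force: [-0.5, -0.1, -0.0]
width: 0.0879
gripper_force: 0.0
```

Run:
```python
from h import *
st(); m,im=shot("wrist","w_heap"); np.save("w_heap.npy",m,allow_pickle=True)
cv2.imwrite("pics/both.png",np.vstack([cv2.resize(cv2.imread("pics/w_knob.png"),(400,300)),cv2.resize(im,(400,300))]))
```

```text
t 2.9 [0.5551 0.0778 0.249 ] [-3.141e+00 -1.000e-03 -1.000e-03] w 0.0879 F [-0.5 -0.1 -0. ]
```

View pics/w_heap.png

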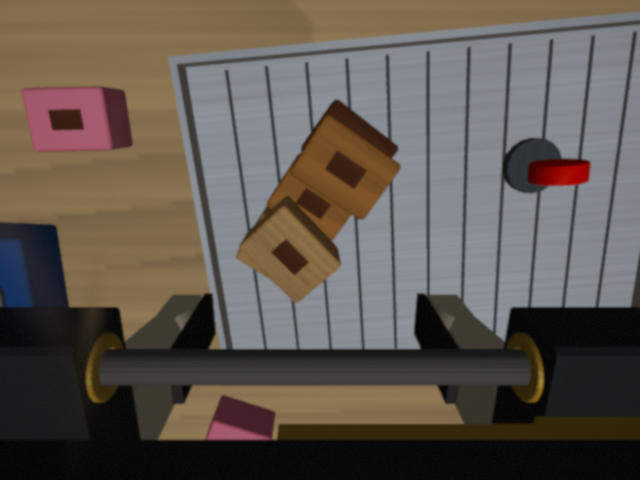

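View pics/w_knob.png

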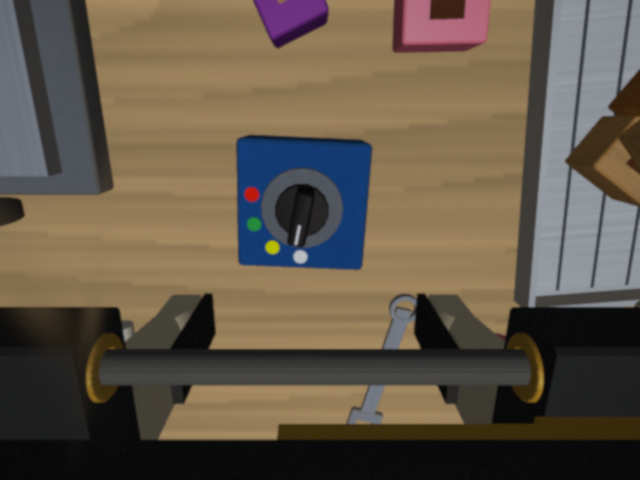

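Heap view: the pale top head's patch is at (290,257) and the brown top head's at (346,170). Head0's patch at (313,204) is visible, and dark head2 peeks out at (350,125). Knob view: the bar runs from (306,188) to the pointer end at (296,243), and the green dot is at (254,224).

```bash
cat >> h.py <<'E'
def patch(m,im,seed,z,box=26,thr=None):
    # dark mortise patch near seed -> world centre, long-axis angle, sizes
    x0,y0=seed[0]-box,seed[1]-box; g=cv2.cvtColor(im,cv2.COLOR_BGR2GRAY)[y0:y0+2*box,x0:x0+2*box]
    k=g[box-12:box+12,box-12:box+12].reshape(-1); t=thr or cv2.threshold(k,0,255,cv2.THRESH_OTSU)[0]
    n,l,s,_=cv2.connectedComponentsWithStats((g<=t).astype(np.uint8))
    i=l[box,box]
    c=np.argwhere(l==i)[:,::-1]+[x0,y0]; w=P(m,c,z)[:,:2]
    r=cv2.minAreaRect((w*1000).astype(np.float32)); b=cv2.boxPoints(r); e=[b[1]-b[0],b[2]-b[1]]; v=max(e,key=np.linalg.norm)
    print(seed,"thr",t,"c",np.round(np.array(r[0])/1000,4),"ang",round(np.arctan2(v[1],v[0])%np.pi,3),"size",np.round(sorted(r[1]),1),"n",len(c))
E
python3 - <<'E'
from h import *
m=np.load("w_heap.npy",allow_pickle=True).item(); im=cv2.imread("pics/w_heap.png")
patch(m,im,(290,257),.094);patch(m,im,(346,170),.094);patch(m,im,(313,206),.05)
mt=arm.camera_model("top"); it=cv2.imread("pics/top0.png")
patch(mt,it,(290,212),.094,14);patch(mt,it,(269,244),.094,14)
mk=np.load("w_knob.npy",allow_pickle=True).item(); ik=cv2.imread("pics/w_knob.png")
a=P(mk,[(306,188),(296,243),(301,215)],.099)[:,:2]; print("bar",np.round(a,4).tolist(), "angle of pointer", np.arctan2(*(a[1]-a[0])[::-1]))
d=P(mk,[(251,194),(254,224),(272,247),(300,257)],.055)[:,:2]; print("dots RGYW",np.round(d,4).tolist())
f=P(mk,[(237,143),(370,149),(361,269),(239,263)],.055)[:,:2]; print("fan",np.round(f,4).tolist())
for n,uv in (("RGYW",d),):
    pass
E
```

```text
(290, 257) thr 67.0 c [0.534  0.0962] ang 0.74 size [14.8 25.6] n 616
(346, 170) thr 59.0 c [0.6007 0.0549] ang 0.979 size [15.6 25.7] n 776
(313, 206) thr 57.0 c [0.5624 0.0807] ang 0.764 size [27.6 41.6] n 884
(290, 212) thr 76.0 c [0.6006 0.0552] ang 1.022 size [16.  26.9] n 101
(269, 244) thr 84.0 c [0.5337 0.097 ] ang 0.784 size [15.7 24.8] n 95
bar [[0.5081, 0.3845], [0.4669, 0.3923], [0.4883, 0.3883]] angle of pointer 2.9566307428504808
dots RGYW [[0.4954, 0.4311], [0.4698, 0.4298], [0.4492, 0.4152], [0.4401, 0.3911]]
fan [[0.5365, 0.4403], [0.5319, 0.3341], [0.4289, 0.3376], [0.4345, 0.4445]]
```

Request:
arm_command(
  series=[0,0,0.52,-0.21,-0.19,1,1,0,0,0.52,-0.21,-0.19,1,1,0,0,0.52,-0.21,-0.19,1,1,0,0,0.52,-0.21,-0.19,1,1,0,0,0.52,-0.21,-0.19,1,1,0,0,0.52,-0.21,-0.19,1,1],
)

```text
t: 3.7
eef_pos: [0.5345, 0.099, 0.1486]
ee_rot: [-3.141, 0.0, -0.814]
force: [0.0, 0.8, 0.1]
width: 0.0879
gripper_force: 0.0
```

Request:
arm_command(
  series=[0,0,0,0,0,0.4,1,0,0,0,0,0,0.66,1,0,0,0,0,0,0.66,1,0,0,0,0,0,0.66,0,0,0,0,0,0,0.66,0,0,0,0,0,0,0.66,0,0,0,0,0,0,0.66,0],
  force=25,
)

```text
t: 4.58
eef_pos: [0.5351, 0.0975, 0.0836]
ee_rot: [-3.14, -0.0, -0.817]
force: [-2.6, 1.1, 6.9]
width: 0.0656
gripper_force: 25.0
```

Request:
arm_command(
  series=[0,0,0,0,0,-0.5,0,0,0,0,0,0,-1,0,0,0,0,0,0,-1,0],
)

```text
t: 4.95
eef_pos: [0.5369, 0.0981, 0.187]
ee_rot: [-3.134, -0.003, -0.817]
force: [1.0, -0.5, -1.8]
width: 0.066
gripper_force: 25.0
```

Request:
arm_command(
  series=[0,0,-0.52,0,1,0,0,0,0,-0.52,0,1,0,0,0,0,-0.52,0,1,0,0,0,0,-0.52,0,1,0,0,0,0,-0.52,0,1,0,0,0,0,-0.52,0,1,0,0],
)

```text
t: 5.7
eef_pos: [0.4612, 0.0285, 0.182]
ee_rot: [3.141, 0.001, -0.001]
force: [0.0, 0.6, -0.8]
width: 0.0658
gripper_force: 25.0
```

Request:
arm_command(
  series=[0,0,0,0,1,0,0,0,0,0,0,1,0,0,0,0,0,0,1,0,0],
)

```text
t: 6.08
eef_pos: [0.461, -0.0731, 0.182]
ee_rot: [3.141, 0.001, -0.005]
force: [-0.1, -0.0, -0.4]
width: 0.0658
gripper_force: 25.0
```

Request:
arm_command(
  series=[0,0,0,0.05,1,0,0,0,0,0,0.05,1,0,0,0,0,0,0.05,1,0,0],
)

```text
t: 6.45
eef_pos: [0.4665, -0.1726, 0.182]
ee_rot: [3.142, 0.001, -0.004]
force: [0.2, 1.1, -1.5]
width: 0.0659
gripper_force: 25.0
```

Request:
arm_command(
  series=[0,0,0,0,0.1,0.5,0,0,0,0,0,0.1,1,0,0,0,0,0,0.1,1,0],
)

```text
t: 6.82
eef_pos: [0.4639, -0.1804, 0.0797]
ee_rot: [-3.141, 0.008, -0.001]
force: [0.2, 0.1, -0.3]
width: 0.0661
gripper_force: 25.0
```

Request:
arm_command(
  series=[0,0,0,0,0,0.3,0,0,0,0,0,0,0.4,0,0,0,0,0,0,0.4,0,0,0,0,0,0,0.4,0.88,0,0,0,0,0,0.4,0.88,0,0,0,0,0,0.4,0.88],
)

```text
t: 7.58
eef_pos: [0.467, -0.1813, 0.0432]
ee_rot: [3.142, -0.001, -0.0]
force: [-0.6, 0.0, -0.2]
width: 0.077
gripper_force: 0.0
```

Request:
arm_command(
  series=[0,0,0,0,0,-0.5,0.88,0,0,0,0,0,-1,0.88,0,0,0,0,0,-1,1],
)

```text
t: 7.95
eef_pos: [0.4692, -0.1816, 0.1468]
ee_rot: [3.141, -0.008, 0.0]
force: [-0.2, -0.7, -0.4]
width: 0.0825
gripper_force: 0.0
```

Request:
arm_command(
  series=[0,0,0,0.6,-1,-0.42,1,0,0,0,0.6,-1,-0.42,1,0,0,0,0.6,-1,-0.42,1],
)

```text
t: 8.32
eef_pos: [0.5292, -0.0786, 0.1858]
ee_rot: [-3.141, -0.003, 0.003]
force: [-0.6, -1.2, -0.3]
width: 0.0877
gripper_force: 0.0
```

Request:
arm_command(
  series=[0,0,0,0.75,-1,0,1,0,0,0,0.75,-1,0,1,0,0,0,0.75,-1,0,1],
)

```text
t: 8.7
eef_pos: [0.603, 0.0211, 0.183]
ee_rot: [3.141, 0.001, 0.002]
force: [-1.4, -0.1, -0.3]
width: 0.0876
gripper_force: 0.0
```

Request:
arm_command(
  series=[0,0,0.37,0,-0.35,0.34,1,0,0,0.37,0,-0.35,0.34,1,0,0,0.37,0,-0.35,0.34,1,0,0,0.37,0,-0.35,0.34,1,0,0,0.37,0,-0.35,0.34,1],
)

```text
t: 9.32
eef_pos: [0.6013, 0.0531, 0.1503]
ee_rot: [3.141, 0.0, -0.578]
force: [1.1, 0.6, 0.1]
width: 0.0874
gripper_force: 0.0
```

Request:
arm_command(
  series=[0,0,0,0,0,0.4,1,0,0,0,0,0,0.66,1,0,0,0,0,0,0.66,1,0,0,0,0,0,0.66,0,0,0,0,0,0,0.66,0,0,0,0,0,0,0.66,0,0,0,0,0,0,0.66,0],
  force=25,
)

```text
t: 10.2
eef_pos: [0.6023, 0.0539, 0.0857]
ee_rot: [-3.14, -0.001, -0.581]
force: [-0.3, 0.9, 6.0]
width: 0.066
gripper_force: 25.0
```

Request:
arm_command(
  series=[0,0,0,0,0,-0.5,0,0,0,0,0,0,-1,0,0,0,0,0,0,-1,0],
)

```text
t: 10.58
eef_pos: [0.604, 0.0543, 0.1893]
ee_rot: [-3.135, -0.005, -0.581]
force: [1.1, -0.2, -1.7]
width: 0.0662
gripper_force: 25.0
```

Request:
arm_command(
  series=[0,0,-0.37,-0.67,1,0,0,0,0,-0.37,-0.67,1,0,0,0,0,-0.37,-0.67,1,0,0,0,0,-0.37,-0.67,1,0,0,0,0,-0.37,-0.67,1,0,0],
)

```text
t: 11.2
eef_pos: [0.4911, 0.0071, 0.1842]
ee_rot: [3.142, 0.0, -0.004]
force: [0.2, 0.4, -1.4]
width: 0.066
gripper_force: 25.0
```

Request:
arm_command(
  series=[0,0,0,-0.34,0.52,0,0,0,0,0,-0.34,0.52,0.5,0,0,0,0,-0.34,0.52,1,0,0,0,0,-0.34,0.52,1,0],
)

```text
t: 11.7
eef_pos: [0.4544, -0.0458, 0.0816]
ee_rot: [3.139, 0.008, -0.003]
force: [-0.6, -0.6, 0.0]
width: 0.0656
gripper_force: 25.0
```

Request:
arm_command(
  series=[0,0,0,0,0,0.3,0,0,0,0,0,0,0.41,0,0,0,0,0,0,0.41,0,0,0,0,0,0,0.41,0.88,0,0,0,0,0,0.41,0.88,0,0,0,0,0,0.41,0.88],
)

```text
t: 12.45
eef_pos: [0.4571, -0.045, 0.0442]
ee_rot: [-3.141, -0.001, -0.0]
force: [-0.1, -0.5, -0.6]
width: 0.0769
gripper_force: 0.0
```

Request:
arm_command(
  series=[0,0,0,0,0,-0.5,0.88,0,0,0,0,0,-1,0.88,0,0,0,0,0,-1,1],
)

```text
t: 12.82
eef_pos: [0.4593, -0.0445, 0.1477]
ee_rot: [-3.14, -0.008, 0.0]
force: [-0.2, 1.0, 0.4]
width: 0.0829
gripper_force: 0.0
```

Request:
arm_command(
  series=[0,0,0,0.9,-1,-1,1,0,0,0,0.9,-1,-1,1,0,0,0,0.9,-1,-1,1,0,0,0,0.9,-1,-1,1],
)

```text
t: 13.32
eef_pos: [0.5487, 0.0567, 0.2447]
ee_rot: [-3.141, -0.003, 0.001]
force: [0.0, 0.1, -0.6]
width: 0.0879
gripper_force: 0.0
```

Run:
```python
from h import *
st(); m,im=shot("wrist","w_row"); np.save("w_row.npy",m,allow_pickle=True)
```

```text
t 13.32 [0.5487 0.0567 0.2447] [-3.141e+00 -3.000e-03  1.000e-03] w 0.0879 F [ 0.   0.1 -0.6]
```

View pics/w_row.png

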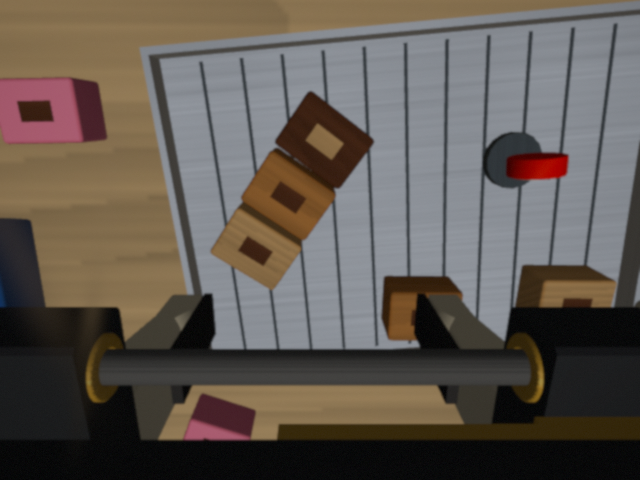

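The row lies flat, with patches at (324,141) on the dark head2, (288,197) on head0 and (255,250) on the pale head1. The two heads already placed are lying flat.

Run:
```python
from h import *
m=np.load("w_row.npy",allow_pickle=True).item(); im=cv2.imread("pics/w_row.png")
patch(m,im,(288,197),.05);patch(m,im,(255,250),.05);patch(m,255-im,(324,141),.05)
```

```text
(288, 197) thr 62.0 c [0.5669 0.0787] ang 0.969 size [15.4 25.7] n 563
(255, 250) thr 72.0 c [0.5196 0.1081] ang 0.988 size [15.6 25.6] n 494
(324, 141) thr 176.0 c [0.612  0.0485] ang 0.941 size [16.3 26.2] n 683
```

Request:
arm_command(
  series=[0,0,0.395,0.63,0.08,1,1,0,0,0.395,0.63,0.08,1,1,0,0,0.395,0.63,0.08,1,1,0,0,0.395,0.63,0.08,1,1,0,0,0.395,0.63,0.08,1,1],
)

```text
t: 14.0
eef_pos: [0.6085, 0.0459, 0.1423]
ee_rot: [3.14, 0.002, -0.621]
force: [-0.5, -0.0, -0.5]
width: 0.0875
gripper_force: 0.0
```

Request:
arm_command(
  series=[0,0,0,0,0,0.5,1,0,0,0,0,0,0.8,1,0,0,0,0,0,0.8,1],
)

```text
t: 14.38
eef_pos: [0.6074, 0.0459, 0.0612]
ee_rot: [3.137, 0.003, -0.62]
force: [0.0, -0.8, 1.0]
width: 0.0877
gripper_force: 0.0
```

Request:
arm_command(
  series=[0,0,0,0.015,-0.045,0.18,1,0,0,0,0.015,-0.045,0.18,1,0,0,0,0.015,-0.045,0.18,0,0,0,0,0.015,-0.045,0.18,0,0,0,0,0.015,-0.045,0.18,0,0,0,0,0.015,-0.045,0.18,0],
  force=25,
)

```text
t: 15.12
eef_pos: [0.6138, 0.0497, 0.0462]
ee_rot: [-3.141, -0.0, -0.621]
force: [-1.5, 0.0, 5.8]
width: 0.0659
gripper_force: 25.0
```

Request:
arm_command(
  series=[0,0,0,0,0,-0.5,0,0,0,0,0,0,-1,0,0,0,0,0,0,-1,0],
)

```text
t: 15.5
eef_pos: [0.6162, 0.0505, 0.1501]
ee_rot: [-3.135, -0.005, -0.62]
force: [0.0, 0.4, -1.6]
width: 0.0656
gripper_force: 25.0
```

Request:
arm_command(
  series=[0,0,-0.395,0.55,0.39,0,0,0,0,-0.395,0.55,0.39,0,0,0,0,-0.395,0.55,0.39,0,0,0,0,-0.395,0.55,0.39,0,0,0,0,-0.395,0.55,0.39,0,0],
)

```text
t: 16.12
eef_pos: [0.6351, -0.0141, 0.1444]
ee_rot: [3.142, 0.002, -0.001]
force: [0.8, -0.1, -1.7]
width: 0.0658
gripper_force: 25.0
```

Request:
arm_command(
  series=[0,0,0,0,0,0.4,0,0,0,0,0,0,0.7,0,0,0,0,0,0,0.7,0],
)

```text
t: 16.5
eef_pos: [0.6336, -0.0143, 0.0727]
ee_rot: [3.14, 0.006, -0.002]
force: [0.2, 0.0, -0.8]
width: 0.0655
gripper_force: 25.0
```

Request:
arm_command(
  series=[0,0,0,0,0,0.28,0,0,0,0,0,0,0.28,0,0,0,0,0,0,0.28,0.88,0,0,0,0,0,0.28,0.88,0,0,0,0,0,0.28,0.88],
)

```text
t: 17.12
eef_pos: [0.636, -0.014, 0.0485]
ee_rot: [-3.141, -0.001, -0.0]
force: [0.7, -0.1, 0.8]
width: 0.0765
gripper_force: 0.0
```

Request:
arm_command(
  series=[0,0,0,0,0,-0.5,0.88,0,0,0,0,0,-1,0.88,0,0,0,0,0,-1,1],
)

```text
t: 17.5
eef_pos: [0.6384, -0.0137, 0.1529]
ee_rot: [-3.14, -0.009, 0.0]
force: [0.4, -0.1, -0.6]
width: 0.0825
gripper_force: 0.0
```

Request:
arm_command(
  series=[0,0,0,-1,-1,0,1,0,0,0,-1,-1,0,1,0,0,0,-1,-1,0,1,0,0,0,-1,-1,0,1],
)

```text
t: 18.0
eef_pos: [0.5353, 0.0868, 0.1479]
ee_rot: [-3.141, -0.001, 0.002]
force: [0.9, 0.5, 0.1]
width: 0.0877
gripper_force: 0.0
```

Request:
arm_command(
  series=[0,0,0.375,-0.14,-0.23,0,1,0,0,0.375,-0.14,-0.23,0,1,0,0,0.375,-0.14,-0.23,0,1,0,0,0.375,-0.14,-0.23,0,1,0,0,0.375,-0.14,-0.23,0,1],
)

```text
t: 18.62
eef_pos: [0.5222, 0.1085, 0.1473]
ee_rot: [3.141, 0.0, -0.587]
force: [0.2, 0.4, -0.3]
width: 0.088
gripper_force: 0.0
```

Request:
arm_command(
  series=[0,0,0,0,0,0.4,1,0,0,0,0,0,0.7,1,0,0,0,0,0,0.7,1],
)

```text
t: 19.0
eef_pos: [0.5205, 0.1079, 0.0756]
ee_rot: [3.137, 0.002, -0.587]
force: [0.3, 0.4, 1.1]
width: 0.0874
gripper_force: 0.0
```

Request:
arm_command(
  series=[0,0,0,0,0,0.31,1,0,0,0,0,0,0.31,1,0,0,0,0,0,0.31,0,0,0,0,0,0,0.31,0,0,0,0,0,0,0.31,0,0,0,0,0,0,0.31,0],
  force=25,
)

```text
t: 19.75
eef_pos: [0.5221, 0.1091, 0.0476]
ee_rot: [-3.141, -0.001, -0.589]
force: [-2.0, -0.7, 6.6]
width: 0.0659
gripper_force: 25.0
```

Request:
arm_command(
  series=[0,0,0,0,0,-0.5,0,0,0,0,0,0,-1,0,0,0,0,0,0,-1,0],
)

```text
t: 20.12
eef_pos: [0.5241, 0.1102, 0.151]
ee_rot: [-3.134, -0.004, -0.588]
force: [-0.3, 0.8, -2.2]
width: 0.0655
gripper_force: 25.0
```

Request:
arm_command(
  series=[0,0,-0.375,-0.53,0.58,0,0,0,0,-0.375,-0.53,0.58,0,0,0,0,-0.375,-0.53,0.58,0,0,0,0,-0.375,-0.53,0.58,0,0,0,0,-0.375,-0.53,0.58,0,0],
)

```text
t: 20.75
eef_pos: [0.4454, 0.0902, 0.1463]
ee_rot: [3.141, 0.0, -0.004]
force: [-0.2, 0.3, -1.3]
width: 0.0656
gripper_force: 25.0
```

Request:
arm_command(
  series=[0,0,0,0,0,0.4,0,0,0,0,0,0,0.7,0,0,0,0,0,0,0.7,0],
)

```text
t: 21.12
eef_pos: [0.4441, 0.0892, 0.0747]
ee_rot: [3.139, 0.004, -0.003]
force: [0.0, 0.6, -1.3]
width: 0.066
gripper_force: 25.0
```

Request:
arm_command(
  series=[0,0,0,0,0,0.28,0,0,0,0,0,0,0.28,0,0,0,0,0,0,0.28,0.88,0,0,0,0,0,0.28,0.88,0,0,0,0,0,0.28,0.88],
)

```text
t: 21.75
eef_pos: [0.4457, 0.0904, 0.0493]
ee_rot: [-3.141, -0.001, -0.0]
force: [0.5, -1.1, -0.0]
width: 0.077
gripper_force: 0.0
```

Request:
arm_command(
  series=[0,0,0,0,0,-0.5,0.88,0,0,0,0,0,-1,0.88,0,0,0,0,0,-1,1],
)

```text
t: 22.12
eef_pos: [0.4476, 0.0915, 0.1528]
ee_rot: [-3.137, -0.007, 0.0]
force: [-0.3, 0.7, -0.9]
width: 0.0825
gripper_force: 0.0
```

Request:
arm_command(
  series=[0,0,0,1,0.11,0,1,0,0,0,1,0.11,0,1,0,0,0,1,0.11,0,1],
)

```text
t: 22.5
eef_pos: [0.5471, 0.0788, 0.1475]
ee_rot: [3.141, 0.001, -0.002]
force: [-0.6, -0.1, -1.2]
width: 0.0879
gripper_force: 0.0
```

Request:
arm_command(
  series=[0,0,0.38,0.21,0,0,1,0,0,0.38,0.21,0,0,1,0,0,0.38,0.21,0,0,1,0,0,0.38,0.21,0,0,1,0,0,0.38,0.21,0,0,1],
)

```text
t: 23.12
eef_pos: [0.5659, 0.0792, 0.1485]
ee_rot: [3.141, 0.0, -0.594]
force: [-1.0, -0.0, -0.2]
width: 0.0878
gripper_force: 0.0
```

Request:
arm_command(
  series=[0,0,0,0,0,0.4,1,0,0,0,0,0,0.7,1,0,0,0,0,0,0.7,1],
)

```text
t: 23.5
eef_pos: [0.5647, 0.0786, 0.0766]
ee_rot: [3.138, 0.003, -0.595]
force: [-0.5, 0.6, 1.1]
width: 0.0876
gripper_force: 0.0
```

Request:
arm_command(
  series=[0,0,0,0,0,0.31,1,0,0,0,0,0,0.31,1,0,0,0,0,0,0.31,0,0,0,0,0,0,0.31,0,0,0,0,0,0,0.31,0,0,0,0,0,0,0.31,0],
  force=25,
)

```text
t: 24.25
eef_pos: [0.567, 0.0794, 0.0487]
ee_rot: [-3.14, -0.001, -0.597]
force: [-1.4, 1.7, 6.8]
width: 0.0655
gripper_force: 25.0
```

Request:
arm_command(
  series=[0,0,0,0,0,-0.5,0,0,0,0,0,0,-1,0,0,0,0,0,0,-1,0],
)

```text
t: 24.62
eef_pos: [0.5688, 0.0801, 0.1521]
ee_rot: [-3.135, -0.005, -0.596]
force: [0.4, -0.6, -1.8]
width: 0.0659
gripper_force: 25.0
```

Request:
arm_command(
  series=[0,0,-0.38,0.34,-0.53,0,0,0,0,-0.38,0.34,-0.53,0,0,0,0,-0.38,0.34,-0.53,0,0,0,0,-0.38,0.34,-0.53,0,0,0,0,-0.38,0.34,-0.53,0,0],
)

```text
t: 25.25
eef_pos: [0.624, 0.1038, 0.1471]
ee_rot: [3.141, 0.001, -0.003]
force: [-0.0, 0.6, -1.7]
width: 0.0657
gripper_force: 25.0
```

Request:
arm_command(
  series=[0,0,0,0,0,0.4,0,0,0,0,0,0,0.7,0,0,0,0,0,0,0.7,0],
)

```text
t: 25.62
eef_pos: [0.6225, 0.1032, 0.0753]
ee_rot: [3.14, 0.005, -0.003]
force: [-0.0, 0.4, -1.0]
width: 0.0658
gripper_force: 25.0
```

Request:
arm_command(
  series=[0,0,0,0,0,0.28,0,0,0,0,0,0,0.28,0,0,0,0,0,0,0.28,0.88,0,0,0,0,0,0.28,0.88,0,0,0,0,0,0.28,0.88],
)

```text
t: 26.25
eef_pos: [0.6247, 0.104, 0.0505]
ee_rot: [-3.141, -0.001, -0.0]
force: [-0.2, 0.5, 0.3]
width: 0.0767
gripper_force: 0.0
```

Request:
arm_command(
  series=[0,0,0,0,0,-0.5,0.88,0,0,0,0,0,-1,0.88,0,0,0,0,0,-1,0.88],
)

```text
t: 26.62
eef_pos: [0.6269, 0.1048, 0.1549]
ee_rot: [-3.139, -0.008, 0.0]
force: [0.4, 0.4, -0.1]
width: 0.0768
gripper_force: 0.0
```

Request:
arm_command(
  series=[0,0,0,-0.7,-1,-1,0.7,0,0,0,-0.7,-1,-1,0.7,0,0,0,-0.7,-1,-1,0.7,0,0,0,-0.7,-1,-1,0.7],
)

```text
t: 27.12
eef_pos: [0.5541, 0.2056, 0.2516]
ee_rot: [-3.139, -0.003, 0.002]
force: [-0.1, -0.4, 0.1]
width: 0.0613
gripper_force: 0.0
```

Request:
arm_command(
  series=[0,0,0,-0.7,-1,0,0.7,0,0,0,-0.7,-1,0,0.7,0,0,0,-0.7,-1,0,0.7],
)

```text
t: 27.5
eef_pos: [0.4826, 0.3057, 0.2483]
ee_rot: [3.141, 0.001, 0.003]
force: [0.5, -0.3, 0.4]
width: 0.0611
gripper_force: 0.0
```

Request:
arm_command(
  series=[0,0,0,0,-0.85,0,0.7,0,0,0,0,-0.85,0,0.7,0,0,0,0,-0.85,0,0.7,0,0,0,0,-0.85,0,0.7],
)

```text
t: 28.0
eef_pos: [0.4846, 0.3876, 0.2487]
ee_rot: [3.14, 0.001, -0.001]
force: [-0.3, 0.5, 0.0]
width: 0.0611
gripper_force: 0.0
```

Run:
```python
from h import *
s=st(); print(np.round(s["q"],3)); m,im=shot("wrist"); mt,it=shot("top","top1"); np.save("w_k2.npy",m,allow_pickle=True)
cv2.imwrite("pics/k2.png",im)
a=cv2.resize(im[120:300,200:400],None,fx=2,fy=2); b=cv2.resize(it[150:340,90:470],(760,380))[:,:]; 
cv2.imwrite("pics/chk.png",np.hstack([cv2.resize(a,(400,360)),cv2.resize(b,(400,200),) if 0 else cv2.copyMakeBorder(cv2.resize(it[155:335,215:455],(400,300)),0,60,0,0,cv2.BORDER_CONSTANT)]))
```

```text
t 28.0 [0.4846 0.3876 0.2487] [ 3.14e+00  1.00e-03 -1.00e-03] w 0.0611 F [-0.3  0.5  0. ]
[ 0.989  0.271 -0.113 -0.    -1.188  0.581]
```

View pics/chk.png

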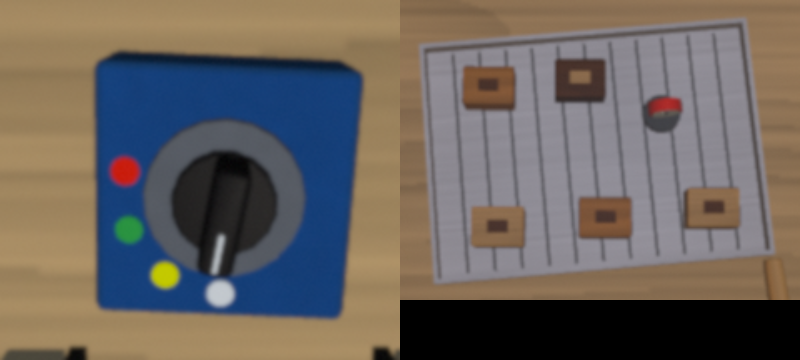

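All five heads lie flat and well spaced, with every quarter filled and the thermometer untouched. In the crop the knob disc centre is at (224,203), and the white pointer line runs from (220,237) to (214,274).

Run:
```python
from h import *
m=np.load("w_k2.npy",allow_pickle=True).item(); im=cv2.imread("pics/k2.png")
F=lambda l:np.array(l)/2+[200,120]
c1=P(m,F([(224,197)]),.057)[0,:2];c2=P(m,F([(224,203)]),.076)[0,:2]; print("ring",c1,"disc",c2)
roi=im[120:300,200:400]; msk=(roi.min(2)>140).astype(np.uint8); n,l,s,ce=cv2.connectedComponentsWithStats(msk)
for i in range(1,n):
    if 15<s[i,4]<200:
        p=np.argwhere(l==i)[:,::-1]+[200,120]; w=P(m,p,.099)[:,:2]; v=cv2.fitLine((w*1000).astype(np.float32),cv2.DIST_L2,0,.01,.01).ravel()
        print(s[i,4],ce[i],"mean",w.mean(0).round(4),"dir",v[:2],"ang",np.arctan2(v[1],v[0])%np.pi)
for z,nm in((.055,"dots"),):
    d=P(m,F([(125,171),(128,230),(165,275),(220,293)]),z)[:,:2]-c1; print("dots RGYW ang",np.arctan2(d[:,1],d[:,0]).round(3))
s=P(m,F([(97,302),(96,64),(360,76),(341,318)]),.055)[:,:2]; print(s.mean(0), [np.arctan2(*(s[1]-s[0])[::-1]),np.arctan2(*(s[2]-s[3])[::-1]),np.arctan2(s[1,0]-s[2,0],-(s[1,1]-s[2,1]))])
```

```text
ring [0.48440088 0.38889166] disc [0.4867411  0.38876968]
48 [108.64583333 126.75      ] mean [0.4732 0.3912] dir [ 0.9807651  -0.19519188] ang 2.9451396
132 [109.77272727 146.35606061] mean [0.4575 0.3904] dir [0.7583027 0.6519026] ang 0.7100908
dots RGYW ang [1.317 1.92  2.512 3.098]
[0.48449708 0.38906055] [np.float64(-0.04719386513793581), np.float64(-0.031359063676614535), np.float64(3.095838405006515)]
```

Request:
arm_command(
  series=[0,0,0.122,0,-0.014,0.5,0.7,0,0,0.122,0,-0.014,1,0.7,0,0,0.122,0,-0.014,1,0.7,0,0,0.122,0,-0.014,1,0.7],
)

```text
t: 28.6
eef_pos: [0.4855, 0.3907, 0.1517]
ee_rot: [-3.14, -0.002, -0.191]
force: [-0.6, 0.7, -0.1]
width: 0.0611
gripper_force: 0.0
```

Request:
arm_command(
  series=[0,0,0,0,0,0.25,0.7,0,0,0,0,0,0.45,0.7,0,0,0,0,0,0.45,0.7],
)

```text
t: 28.98
eef_pos: [0.4848, 0.3906, 0.1058]
ee_rot: [-3.141, -0.001, -0.192]
force: [-0.4, -1.0, 0.4]
width: 0.0614
gripper_force: 0.0
```

Request:
arm_command(
  series=[0,0,0,0,0.015,0.03,0.7,0,0,0,0,0.015,0.03,0,0,0,0,0,0.015,0.03,0,0,0,0,0,0.015,0.03,0,0,0,0,0,0.015,0.03,0,0,0,0,0,0.015,0.03,0,0,0,0,0,0.015,0.03,0,0,0,0,0,0.015,0.03,0],
  force=15,
)

```text
t: 29.98
eef_pos: [0.4842, 0.3895, 0.1016]
ee_rot: [-3.141, -0.0, -0.192]
force: [-0.2, 3.1, -1.4]
width: 0.0143
gripper_force: 15.0
```

Request:
arm_command(
  series=[0,0,0.11,0,0,0,0,0,0,0.22,0,0,0,0,0,0,0.33,0,0,0,0,0,0,0.44,0,0,0,0,0,0,0.55,0,0,0,0,0,0,0.665,0,0,0,0,0,0,0.665,0,0,0,0,0,0,0.665,0,0,0,0],
  force=25,
)

```text
t: 30.98
eef_pos: [0.4843, 0.3896, 0.1016]
ee_rot: [-3.141, 0.001, -1.232]
force: [0.2, 6.1, -2.7]
width: 0.0138
gripper_force: 25.0
```

Request:
arm_command(
  series=[0,0,0,0,0,0,0.5,0,0,0,0,0,0,0.5,0,0,0,0,0,0,0.5,0,0,0,0,0,0,0.5,0,0,0,0,0,-0.3,0.5,0,0,0,0,0,-0.8,0.5,0,0,0,0,0,-1,0.5,0,0,0,0,0,-1,0.5],
)

```text
t: 31.98
eef_pos: [0.4847, 0.3895, 0.2037]
ee_rot: [-3.138, 0.002, -1.236]
force: [-0.9, -0.1, 0.1]
width: 0.0438
gripper_force: 0.0
```

Request:
arm_command(
  series=[0,0,-0.665,0,0,-0.46,0.5,0,0,-0.665,0,0,-0.46,0.5,0,0,-0.665,0,0,-0.46,0.5,0,0,-0.665,0,0,-0.46,0.5,0,0,-0.665,0,0,-0.46,0.5,0,0,-0.665,0,0,-0.46,0.5,0,0,-0.665,0,0,-0.46,0.5,0,0,-0.665,0,0,-0.46,0.5],
)

```text
t: 32.98
eef_pos: [0.4839, 0.3887, 0.2469]
ee_rot: [3.141, 0.001, -0.194]
force: [-0.0, -0.3, 0.6]
width: 0.044
gripper_force: 0.0
```

Run:
```python
from h import *
st(); m,im=shot("wrist"); mt,it=shot("top"); np.save("w_k3.npy",m,allow_pickle=True); cv2.imwrite("pics/k3.png",im)
cv2.imwrite("pics/chk3.png",np.hstack([cv2.resize(im[110:310,190:430],(480,400)),cv2.resize(it[155:335,215:455],(320,240))[:,:]if 0 else cv2.copyMakeBorder(cv2.resize(it[155:335,215:455],(320,240)),0,160,0,0,cv2.BORDER_CONSTANT)]))
c=np.array([.4845,.389])
# white pointer: bright pixels projected onto z=.099 within 24 mm of the axis
p=np.argwhere(im.min(2)>130)[:,::-1]; w=P(m,p,.099)[:,:2]; k=np.linalg.norm(w-c,axis=1)<.0225; w=w[k]
if len(w)>5:
    v=cv2.fitLine((w*1000).astype(np.float32),cv2.DIST_L2,0,.01,.01).ravel(); d=w.mean(0)-c; print(len(w),w.mean(0),"line",np.arctan2(v[1],v[0])%np.pi,"from axis",np.arctan2(d[1],d[0]),"want ~1.90")
```

```text
t 32.98 [0.4839 0.3887 0.2469] [ 3.141e+00  1.000e-03 -1.940e-01] w 0.044 F [-0.  -0.3  0.6]
63 [0.47946238 0.39887044] line 1.015373 from axis 2.0427087842337817 want ~1.90
```

View pics/chk3.png

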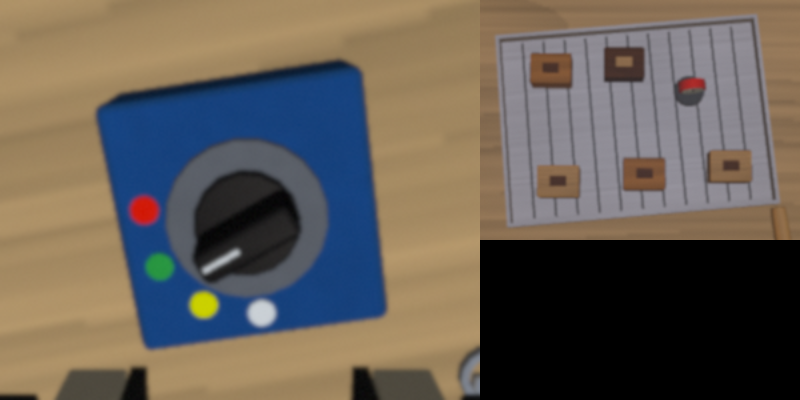

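The pointer runs from (240,252) to (203,272) in the crop, and the green dot is at (160,267). I'll calculate its exact angle.

Run:
```python
from h import *
m=np.load("w_k3.npy",allow_pickle=True).item(); im=cv2.imread("pics/k3.png")
r=im[230:250,288:314].min(2); p=np.argwhere(r>100)[:,::-1]+[288,230]
w=P(m,p,.099)[:,:2]; v=cv2.fitLine((w*1000).astype(np.float32),cv2.DIST_L2,0,.01,.01).ravel(); print(len(p),w.mean(0),"ang",np.arctan2(v[1],v[0])%np.pi)
F=lambda l:np.array(l)/2+[190,110]
d=P(m,F([(144,210),(160,267),(204,305),(262,313)]),.055)[:,:2]-P(m,F([(247,217)]),.057)[:,:2]; print(np.arctan2(d[:,1],d[:,0]).round(3))
```

```text
87 [0.48031632 0.39949752] ang 1.9152254
[1.318 1.92  2.508 3.095]
```

```bash
python3 -c "
from station import arm; print(arm.job_done())"
```

```text
the job is handed in; nothing more can be done
None
```

I handed the job in after about 33 s of the 72 s allowed: all five heads lie flat, at least about 12 cm apart, with no quarter bare, the selector points at green to within about 0.02 rad, and the thermometer looks unmoved in the last tray picture.

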